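Try a twist-lock lamp in the spring tester

ROBOT

A 6-joint arm with a two-finger parallel gripper is mounted at the origin on the work surface. World frame = base frame: x ahead of the robot, y to its left, z up, the work surface at z = 0. Lengths are in mm, angles in rad, forces in N, time in s.
With the tool pointing down it reaches from about 350 to 975 mm from the base axis. Payload 7.1 kg.
Tool frame: the origin (TCP) lies midway between the tips of the shut fingers; the grasp point (between the pads) lies 19 mm behind it; z points along the fingers, x is the direction in which the jaws open and shut, and the axes are right-handed (so a half turn about z gives the same grasp; the last joint's range is limited). The gripper opens to 88 mm and grips with 3 to 60 N. Pads are 20 mm wide; open, the fingers measure 115 mm over their backs; the gripper's body (75 mm by 178 mm) begins 61 mm behind the grasp point.
Start: joints at [-1.349, 0.423, 1.63, -0, 1.089, -0.019], TCP at [149.069, -606.946, 197.775] pointing down, gripper open.
Joint ranges: [-3, 3], [-0.9, 2.11], [0.09, 2.58], [-1.31, 4.45], [0.11, 2.69], [-2.54, 2.54]. Speed limits (rad/s): [2.39, 2.39, 3.01, 3.14, 3.14, 3.14].

INTERFACE

Orientations are given as a rotation vector (axis times angle).
In Python, from workcell import telemetry, imaging, ticket gives the robot as it stands.
- The arm moves only by the tool jog_arm, never from a script. Its arguments are lists of equal length, an entry for each row: "travel": the shift along the world's x, y, z in units of 400 mm (1.0 is 400 mm), a list of three; "dr": the turn, a rotation vector about the world's x, y, z in units of 90 degrees (1.0 is 90 degrees), a list of three. In form: {"travel": [[tx, ty, tz], ...], "dr": [[wx, wy, wz], ...]}. A call has exactly 10 rows; each row is the pose to reach, as a shift and turn from the pose measured when the call began; what a row does not reach only later rows make up. A row lasts 1/10 s, in which the tool goes at most 50 mm and 8.59 degrees, less where a joint would pass 70% of its speed; a pose out of reach is approached as far as the arm can. A call with a number of a shift or a turn outside -1 to 1 is refused whole. A call with a gripper value outside its range is refused whole. "hand" is the opening, from -1 (shut) to 1 (fully open), set as the call begins (left out, the last holds). The fingers move at their own pace and stop on an object; the grip force is fixed at half the most. Time passes only in rows, so rows that repeat a pose let the fingers close, or fill a call up. It gives the time, the measured TCP pose, the force and the opening at its end, in the units of the state.
- telemetry.get_obs(): the state, without advancing time (a new reading comes with each control period).
- imaging.get_image(name): name is "scene" or "top" or "wrist"; returns a dict with "pixels" (400x640x3 uint8, red, green, blue), "range_z" (400x640 float32, mm along the optical axis (not along the pixel's ray), 0 where there is no reading), "fx", "fy", "cx", "cy" (pixels), "extrinsics" (4x4, takes a point from world to camera coordinates). Camera axes: x right, y down, z forward; pixel columns grow to the right and rows downward; lengths in mm; the calibration is good to about 2 mm. A picture is of the moment at which its call begins.
- ticket.close_job(): hands the job in, once; it reports no verdict.
The state is a dict: "t": time; "qpos": joint angles; "qvel": joint speeds; "joint_torque": joint torques, N m; "ee_pos": TCP position; "orientation": TCP orientation; "ft_force": force on the tool from outside, world axes, zero at the start; "moment": the same for the moment, N m; "width": finger opening in mm.
Only numpy, scipy, OpenCV 4.12 (cv2) and the standard library are available. Lean on these libraries where they do the work, as an engineer would, in place of code of your own. Each camera call takes 0.05 s, during which the arm holds its last target. There are 200 camera calls.

TASK

Draw the lock-out pin out of the lamp tester's mouth and park it hanging in the notch at the side of the deck. Then plug in the flat-sided twist-lock lamp: push it down against the spring until its body is flush with the deck, and twist it a quarter turn clockwise (seen from above). Finish while still gripping the lamp, holding it pressed home and turned, because its springs lift it and turn it back if it is let go; leave the round lamp, the jar and the clip where they are.

Things in the scene. Friction and masses are not known exactly. Their poses are not given: they have to be found in the camera images.
- tester: Lamp tester fixed to the table: grey housing 120 (x) x 96 (y) mm, 8 mm aluminium deck with its top 70 mm above the origin (centre of the underside, on the mouth's axis). The deck also juts out, 60 mm wide, to 96 mm from the axis on the tester's +y side; the notch is cut into that end.
- mouth (a point): Centre of the mouth at deck top level, axis vertical: a 34 mm hole with two keyways 11 mm wide, on either side along the tester's x, reaching 26.5 mm from the axis. A spring carrier lies under it: seat 15 mm below the deck top, 13 mm wide bore in the middle for the pin, and below each keyway a pair of prongs that takes a lamp lug with 2 mm play each side.
- notch (a point): where the parked pin's axis belongs, level with the deck top, 74 mm from the mouth towards the tester's +y. The notch is 14 mm wide, runs along the tester's y, is open towards +y and ends 8 mm from this point on the mouth side
- press (a joint): how far the spring carrier is pressed down, m: 0 up, 0.008 with the lamp's body flush on the deck (10 mm at most). The spring pushes up with 4 N at first and 12 N at 8 mm
- turn (a joint): Turn of the carrier, clockwise seen from above, rad: 0 at rest (prongs under the keyways), 1.55 at the stop. A return spring resists with 0.02 N m at first, 0.15 N m at the end, and turns it back if let go. The lamp turns about 0.1 rad more than the carrier (lug play). The lugs pass under the deck once pressed 2 mm or more; before that the keyways block turning.
- pin: Lock-out pin, upright, 0.12 kg, origin at its lower tip: steel shaft 10 mm diameter, 38 mm long; flat collar 42 mm diameter at 38 to 43 mm; round black grip 18 mm diameter at 43 to 77 mm. At first it stands in the mouth's bore, collar lying on the deck; parked, the shaft hangs through the notch and the collar lies on the deck again, at the same height.
- lamp: Lamp standing on the table, 0.15 kg, origin centre of underside. Plug 30 mm diameter, 24 mm high, two lugs along the lamp's +-x (6 mm wide, 6.5 mm high from the underside, out to 24 mm). White oblong body above, z 24 to 62 mm, 54 mm along x, 34 mm between its flat y sides; round lens to 68 mm. Enters with its x along the tester's x (either way); flush at 46 mm above the tester's origin.
- bulb: bystander: round white globe lamp 60 mm diameter, 90 mm high, standing on the table; origin at the underside
- jar: bystander: small glass jar with black lid, 54 mm diameter, 65 mm high; origin at the underside
- clip: bystander: black paper clip 34 x 18 x 14 mm with wire handles; origin at the underside

How it is judged:
By the outcome, as a careful person would: the job done as asked, in the order asked, and still so for the second after the job is handed in, while the arm keeps its last pose, push and grip.
It also fails if it takes over 58 s, if anything falls off the work surface, if the arm or the gripper's body presses on something with over 40 N, if the wrist force passes 120 N, or if a joint passes its speed limit or range.

## Working session

There is one attempt and no reset: what is moved stays moved. The work goes in short steps, Python scripts to look and compute and a tool call to move; the robot and the scene stay as the last step left them, time stands still between calls to the robot, and variables do not carry over. Pictures are saved under pics/ and viewed, about 8 in all and at most 12, crops included, and the job is handed in when it is done.

Besides the shell and the picture viewer there is one more tool, called after "Call:" as name(argument=value, ...), one argument or row to a line, values as JSON. jog_arm: Moves the arm, as the interface text tells. Its arguments: {"type":"object","properties":{"travel":{"type":"array"},"dr":{"type":"array"},"hand":{"type":"number"}},"required":["travel","dr"]}

```bash
mkdir -p pics
cat > h.py <<'E'
import numpy as np, cv2
from workcell import telemetry, imaging, ticket
def grab(n):
    d=imaging.get_image(n); np.savez(f'/tmp/{n}.npz',**d); return d
def save(d,name,crop=None,s=1):
    im=cv2.cvtColor(d['pixels'],cv2.COLOR_RGB2BGR)
    if crop: a,b,c,e=crop; im=im[b:e,a:c]
    if s!=1: im=cv2.resize(im,None,fx=s,fy=s,interpolation=cv2.INTER_CUBIC)
    cv2.imwrite('pics/'+name,im)
def ray(d,u,v):
    E=np.asarray(d['extrinsics']); R=E[:3,:3]; t=E[:3,3]
    c=-R.T@t; r=R.T@np.array([(u-d['cx'])/d['fx'],(v-d['cy'])/d['fy'],1]); return c,r
def onz(d,u,v,z):
    c,r=ray(d,u,v); return c+r*(z-c[2])/r[2]
def cloud(d):
    z=d['range_z'].astype(float); v,u=np.mgrid[:400,:640]
    p=np.stack([(u-d['cx'])/d['fx']*z,(v-d['cy'])/d['fy']*z,z],-1)
    E=np.asarray(d['extrinsics']); w=(p-E[:3,3])@E[:3,:3]; w[z==0]=np.nan; return w
E
python3 - <<'E'
from h import *
o=telemetry.get_obs(); print(o)
for n in('top','scene'):
    d=grab(n); save(d,n+'0.png'); print(n,d['fx'],d['cx'],d['cy'],np.round(np.linalg.inv(d['extrinsics']),3))
E
```

```text
{'t': 0.0, 'qpos': array([-1.34899267e+00,  4.23824819e-01,  1.63068820e+00,  6.67361987e-06,
        1.08857378e+00, -1.90088600e-02]), 'qvel': array([ 0.00083781,  0.00018686,  0.00230481, -0.00095501, -0.0023527 ,
        0.00064663]), 'joint_torque': array([-2.90119551e-04, -5.44622040e+01, -2.73667663e+01,  6.42406382e-02,
        2.26759032e-02, -1.40538077e-04]), 'ee_pos': array([ 148.9499218 , -606.38818392,  197.01242678]), 'orientation': array([-2.47143770e+00,  1.93794651e+00,  1.81262708e-03]), 'ft_force': array([-0.96991046, -0.51638457,  1.02538133]), 'moment': array([-0.0073023 ,  0.01725694, -0.07437256]), 'width': 88.07527827188208}
top 464.2524616187884 322.34005409181293 197.20155103943233 [[ 1.10000e-02 -9.96000e-01  9.30000e-02  4.99176e+02]
 [-9.99000e-01 -1.50000e-02 -3.50000e-02  5.43100e+00]
 [ 3.60000e-02 -9.20000e-02 -9.95000e-01  9.45160e+02]
 [ 0.00000e+00  0.00000e+00  0.00000e+00  1.00000e+00]]
scene 448.1385340834037 320.21820201007995 200.37277100878572 [[ 3.8000e-02  7.5300e-01 -6.5700e-01  1.1653e+03]
 [ 9.9900e-01 -2.2000e-02  3.2000e-02 -2.6187e+01]
 [ 1.0000e-02 -6.5800e-01 -7.5300e-01  7.4428e+02]
 [ 0.0000e+00  0.0000e+00  0.0000e+00  1.0000e+00]]
```

View pics/top0.png

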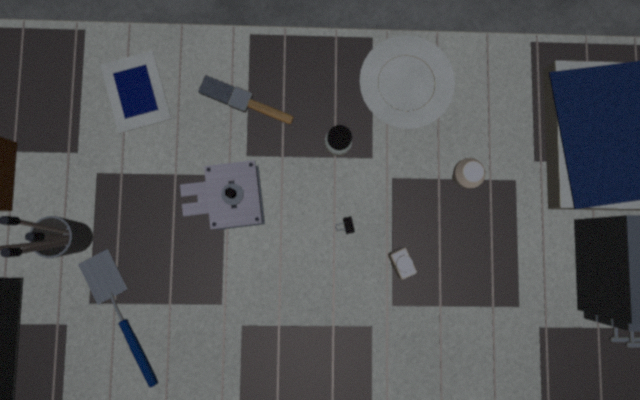

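View pics/scene0.png

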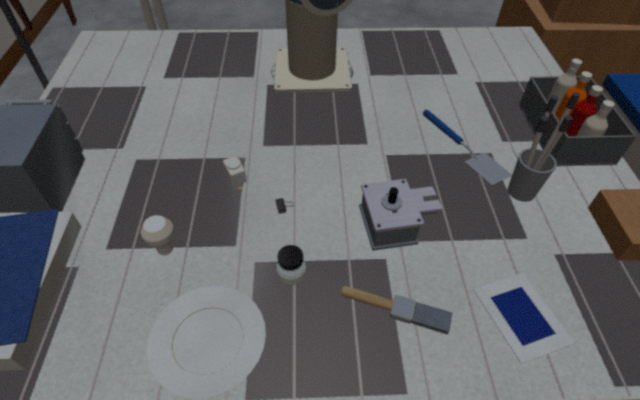

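The top view shows the tester at (232,193) with its notch pointing left (world +y), the flat lamp at (403,263), the bulb at (470,173), the jar at (339,138) and the clip at (347,225). The scene view agrees.

Run:
```python
from h import *
for n in('top','scene'):
    d=dict(np.load(f'/tmp/{n}.npz')); w=cloud(d); z=w[...,2]
    # deck
    c0=onz(d,232,193,70) if n=='top' else c0
    m=((abs(z-70)<5)&(np.hypot(w[...,0]-c0[0],w[...,1]-c0[1])<130)).astype(np.uint8)
    P=np.argwhere(m)[:,::-1]; X=np.array([onz(d,u,v,70)[:2] for u,v in P])
    print(n,'deck n',len(P),'medz',np.median(z[m>0]),X.min(0),X.max(0),cv2.minAreaRect(X.astype(np.float32)))
    sub=X[X[:,1]<c0[1]+45]; print(' main',cv2.minAreaRect(sub.astype(np.float32)))
    m=((z>73+5)&(np.hypot(w[...,0]-c0[0],w[...,1]-c0[1])<40)); 
    g=m&(z>100); print(' pin grip',g.sum(),np.nanmean(w[g],0), np.nanmax(z[g]) if g.any() else 0); g=m&(z<90);print(' collar',g.sum(),np.nanmean(w[g],0))
    l0=onz(d,403,263,60) if n=='top' else l0
    m=(abs(w[...,0]-l0[0])<50)&(abs(w[...,1]-l0[1])<50)&(z>45)
    X=w[m][:,:2]; print(' lamp',m.sum(),np.nanmax(z[m]),cv2.minAreaRect(X.astype(np.float32)))
    t=m&(abs(z-63)<4.5); 
    print(' lamptop',cv2.minAreaRect(np.array([onz(d,u,v,62)[:2] for v,u in np.argwhere(t)],dtype=np.float32)))
    if n=='top':
        save(d,'topc.png',(150,130,430,300),2.8)
```

```text
top deck n 3712 medz 69.82548549557063 [519.99724269  89.57345223] [647.88761003 242.71267151] ((580.7440795898438, 167.82098388671875), (120.0433578491211, 144.37863159179688), 7.704378128051758)
 main ((583.8952026367188, 144.5116729736328), (120.16317749023438, 97.12297058105469), 7.484744071960449)
 pin grip 80 [583.60565458 143.66843272 108.26168391] 112.3588817797395
 collar 17 [581.61163836 138.42197737  82.06294003]
 lamp 548 71.55079144336362 ((457.1351318359375, -180.99583435058594), (56.416656494140625, 33.64606475830078), 24.86890983581543)
 lamptop ((457.47357177734375, -180.91419982910156), (55.03251647949219, 33.66514205932617), 24.23272705078125)
scene deck n 2553 medz 68.44389608266279 [523.20480662  89.58292186] [654.96097739 242.40706741] ((586.5374145507812, 167.54977416992188), (123.5827407836914, 144.81349182128906), 7.5817131996154785)
 main ((589.5543823242188, 144.7499542236328), (123.5619888305664, 98.97706604003906), 7.431468486785889)
 pin grip 69 [588.640124   143.82819995 105.89322604] 110.55080910726066
 collar 37 [593.00217354 142.49124486  84.00961885]
 lamp 351 70.2134591561905 ((462.1596984863281, -180.98397827148438), (56.35389709472656, 33.873958587646484), 25.739574432373047)
 lamptop ((463.6304626464844, -180.5194091796875), (52.11819076538086, 33.37466812133789), 24.012271881103516)
```

View pics/topc.png

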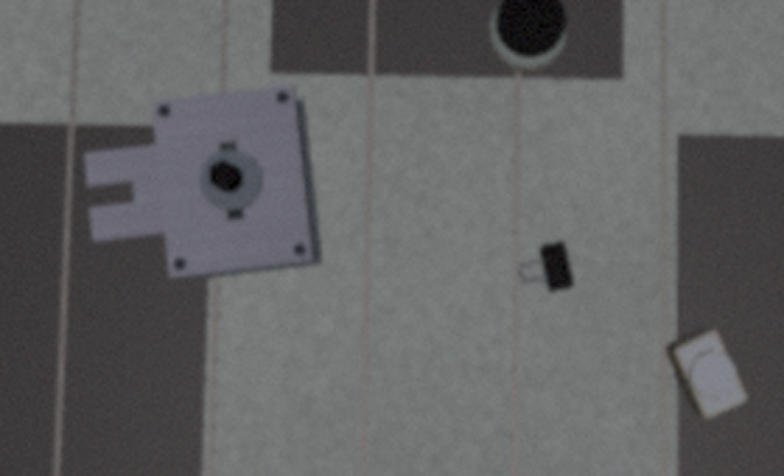

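Call:
jog_arm(
  travel=[
    [0.05,0.09,0.02],
    [0.1,0.18,0.04],
    [0.16,0.27,0.06],
    [0.21,0.37,0.08],
    [0.27,0.46,0.1],
    [0.32,0.56,0.12],
    [0.38,0.65,0.14],
    [0.43,0.75,0.16],
    [0.49,0.85,0.16],
    [0.545,0.94,0.16],
  ],
  dr=[
    [0,0,0.09],
    [0,0,0.18],
    [0,0,0.27],
    [0,0,0.36],
    [0,0,0.45],
    [0,0,0.54],
    [0,0,0.63],
    [0,0,0.72],
    [0,0,0.81],
    [0,0,0.9],
  ],
  hand=0.0,
)

```text
t: 1.1
ee_pos: [367.5, -228.6, 261.3]
orientation: [3.138, 0.14, -0.001]
ft_force: [0.0, -0.4, 0.4]
width: 44.1
```

Call:
jog_arm(
  travel=[
    [0.05,0.09,0],
    [0.1,0.18,0],
    [0.16,0.27,0],
    [0.21,0.37,0],
    [0.27,0.46,0],
    [0.32,0.56,0],
    [0.38,0.65,0],
    [0.43,0.75,0],
    [0.49,0.84,0],
    [0.54,0.93,0],
  ],
  dr=[
    [0,0,0.09],
    [0,0,0.18],
    [0,0,0.27],
    [0,0,0.36],
    [0,0,0.45],
    [0,0,0.54],
    [0,0,0.63],
    [0,0,0.72],
    [0,0,0.81],
    [0,0,0.9],
  ],
)

```text
t: 2.1
ee_pos: [584.1, 145.2, 260.9]
orientation: [2.288, 2.152, -0.001]
ft_force: [1.1, 0.3, -0.6]
width: 43.9
```

Run:
```python
from h import *
from scipy.spatial.transform import Rotation as R
o=telemetry.get_obs(); print(o['ee_pos'],o['qpos'],R.from_rotvec(o['orientation']).as_matrix()[:,0])
d=grab('wrist'); save(d,'w1.png'); print(np.round(np.linalg.inv(d['extrinsics']),3))
```

```text
[584.10891864 145.2241223  260.92798663] [ 2.24454694e-01  3.24702406e-01  1.62318578e+00 -1.04996690e-03
  1.19417559e+00 -1.28465146e+00] [ 0.06126527  0.99812095 -0.00106954]
[[ 6.10000e-02  9.61000e-01  2.69000e-01  5.11155e+02]
 [ 9.98000e-01 -5.90000e-02 -1.70000e-02  1.49690e+02]
 [-1.00000e-03  2.69000e-01 -9.63000e-01  4.47138e+02]
 [ 0.00000e+00  0.00000e+00  0.00000e+00  1.00000e+00]]
```

View pics/w1.png

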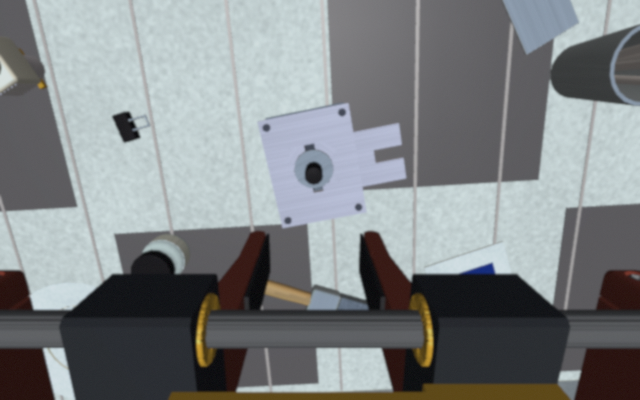

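The wrist view shows the deck with its 4 screws at (266,128), (342,112), (287,220) and (358,207), the pin at (314,171) and the notch at (378,156).

```bash
cat >> h.py <<'E'
def deck(d,scr,mask_c):
    g=cv2.cvtColor(d['pixels'],cv2.COLOR_RGB2GRAY).astype(float); S=[]
    for u,v in scr:
        r=9; p=g[v-r:v+r+1,u-r:u+r+1]; wt=np.clip(np.median(p)-25-p,0,None)
        yy,xx=np.mgrid[v-r:v+r+1,u-r:u+r+1]; S.append(onz(d,(wt*xx).sum()/wt.sum(),(wt*yy).sum()/wt.sum(),70)[:2])
    return np.array(S)
E
python3 - <<'E'
from h import *
d=dict(np.load('/tmp/wrist.npz')); w=cloud(d); z=w[...,2]
S=deck(d,[(266,128),(342,112),(287,220),(358,207)],0); print(S.round(1),S.mean(0))
print('sides',[np.round(np.linalg.norm(S[i]-S[j]),1) for i,j in((0,1),(2,3),(0,2),(1,3))])
e=S[2]+S[3]-S[0]-S[1]; print('yaw x',np.degrees(np.arctan2(e[1],e[0]))); e=S[1]+S[3]-S[0]-S[2]; print('yaw y',np.degrees(np.arctan2(e[1],e[0]))-90)
c=S.mean(0)
near=np.hypot(w[...,0]-c[0],w[...,1]-c[1])<30
g=near&(z>103); print('grip top',g.sum(),w[g].mean(0), cv2.minEnclosingCircle(np.array([onz(d,u,v,109)[:2] for v,u in np.argwhere(g)],np.float32)))
g=near&(z>72.5)&(z<80); print('collar',g.sum(),cv2.minEnclosingCircle(np.array([onz(d,u,v,75)[:2] for v,u in np.argwhere(g)],np.float32)))
m=(abs(z-70)<4)&(np.hypot(w[...,0]-c[0],w[...,1]-c[1])<130); X=np.array([onz(d,u,v,70)[:2] for v,u in np.argwhere(m)])
a=np.radians(7.5); T=np.array([[np.cos(a),np.sin(a)],[-np.sin(a),np.cos(a)]]); q=(X-c)@T.T
print('deck med z',np.median(z[m]),q.min(0),q.max(0)); mm=q[:,1]<45; print(q[mm].min(0),q[mm].max(0)); 
for y in(70,76,82,88):
    r=np.sort(q[abs(q[:,1]-y)<1.5][:,0]); k=np.argmax(np.diff(r)); print(y,r[0],r[k],r[k+1],r[-1])
r=q[(abs(q[:,0])<4)&(q[:,1]>30)][:,1]; print('notch end',r.max())
E
```

```text
[[538.5  97.3]
 [525.8 178. ]
 [646.8 110.5]
 [630.8 190.7]] [585.45759887 144.13823398]
sides [np.float64(81.7), np.float64(81.7), np.float64(109.1), np.float64(105.7)]
yaw x 6.900193798481312
yaw y 10.102689640404591
grip top 13690 [570.61984367 144.33087326 357.06948789] ((747.1406860351562, 128.65786743164062), 173.12399291992188)
collar 828 ((583.9779663085938, 144.2947235107422), 20.744123458862305)
deck med z 69.24151060997119 [-61.17868055 -47.78002753] [58.87327998 96.1907297 ]
[-61.17868055 -47.78002753] [58.87327998 44.9975248 ]
70 -31.59557420632277 -8.514203842842589 4.790453550972195 28.40895597753905
76 -31.616069819707874 -8.994444498651616 4.741282742658886 28.3404214435531
82 -31.636534548169916 -9.032546090623068 4.89561281018549 28.271994570800317
88 -31.45872720133549 -8.869275190227476 5.252969545801456 28.41017602500779
notch end 66.14483566865647
```

Call:
jog_arm(
  travel=[
    [0,-0.002,-0.06],
    [0,-0.002,-0.12],
    [0,-0.002,-0.18],
    [0,-0.002,-0.24],
    [0,-0.002,-0.3],
    [0,-0.002,-0.36],
    [0,-0.002,-0.4],
    [0,-0.002,-0.43],
    [0,-0.002,-0.447],
    [0,-0.002,-0.447],
  ],
  dr=[
    [0,0,0.03],
    [0,0,0.06],
    [0,0,0.09],
    [0,0,0.12],
    [0,0,0.123],
    [0,0,0.123],
    [0,0,0.123],
    [0,0,0.123],
    [0,0,0.123],
    [0,0,0.123],
  ],
)

```text
t: 3.15
ee_pos: [586.3, 148.8, 81.5]
orientation: [-2.059, -2.371, -0.003]
ft_force: [-0.7, 0.1, 0.1]
width: 43.7
```

Call:
jog_arm(
  travel=[
    [0,0,0],
    [0,0,0],
    [0,0,0],
    [0,0,0],
    [0,0,0],
    [0,0,0],
    [0,0,0],
    [0,0,0],
    [0,0,0],
    [0,0,0],
  ],
  dr=[
    [0,0,0],
    [0,0,0],
    [0,0,0],
    [0,0,0],
    [0,0,0],
    [0,0,0],
    [0,0,0],
    [0,0,0],
    [0,0,0],
    [0,0,0],
  ],
  hand=-1,
)

```text
t: 4.15
ee_pos: [586.9, 148.7, 82.1]
orientation: [2.06, 2.372, 0.004]
ft_force: [-0.4, -2.6, 6.2]
width: 15.7
```

Run:
```python
from h import *
from scipy.spatial.transform import Rotation as R
for i in range(3):
    d=grab('wrist'); o=telemetry.get_obs(); print(o['t'],o['ee_pos'].round(2),o['ft_force'].round(1),o['moment'].round(2),o['width'],R.from_rotvec(o['orientation']).as_matrix().round(3)[:,0])
save(d,'w2.png'); print(np.linalg.inv(d['extrinsics'])[:3,3])
```

```text
4.2 [586.86 148.68  82.07] [ 0.8 -3.   5. ] [-0.43 -0.19  0.02] 15.982037713796668 [-0.14   0.99   0.002]
4.25 [586.85 148.68  82.06] [ 0.  -2.7  5.8] [-0.49 -0.19  0.03] 15.550639188297506 [-0.14   0.99   0.002]
4.3 [586.84 148.67  82.07] [ 0.4 -3.   5.8] [-0.43 -0.16  0.01] 15.787515027234852 [-0.14   0.99   0.002]
[514.11922937 137.78164483 268.12450598]
```

View pics/w2.png

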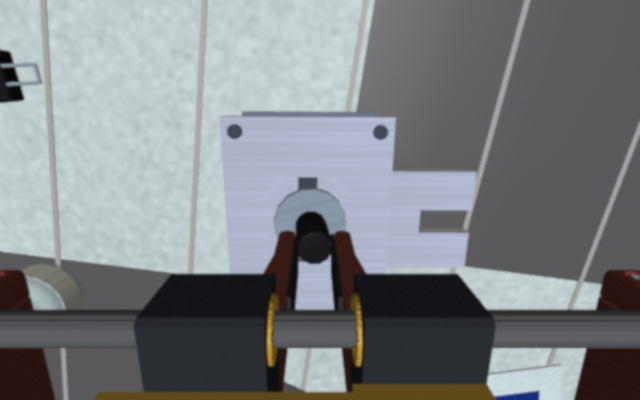

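Gripped: the fingers hold the black grip at (313,235), jaws along the tester's y. Lifting next.

Call:
jog_arm(
  travel=[
    [0,0,0.015],
    [0,0,0.03],
    [0,0,0.045],
    [0,0,0.06],
    [0,0,0.08],
    [0,0,0.1],
    [0,0,0.12],
    [0,0,0.14],
    [0,0,0.15],
    [0,0,0.15],
  ],
  dr=[
    [0,0,0],
    [0,0,0],
    [0,0,0],
    [0,0,0],
    [0,0,0],
    [0,0,0],
    [0,0,0],
    [0,0,0],
    [0,0,0],
    [0,0,0],
  ],
)

```text
t: 5.3
ee_pos: [587.3, 148.8, 142.9]
orientation: [2.059, 2.371, 0.006]
ft_force: [-0.3, -0.5, -1.9]
width: 16.4
```

Run:
```python
from h import *
from scipy.spatial.transform import Rotation as R
o=telemetry.get_obs(); print(o['t'],o['ee_pos'].round(2),o['ft_force'].round(1),o['moment'].round(2),o['width'],R.from_rotvec(o['orientation']).as_matrix().round(3))
d=grab('scene'); w=cloud(d)
save(d,'s2.png',(340,130,480,260),5)
m=(w[...,2]>110)&(np.hypot(w[...,0]-586,w[...,1]-146)<14)&(d['pixels'].max(-1)<60)&(w[...,2]<175); print(m.sum(),w[m].mean(0) if m.any() else 0)
```

```text
5.3 [587.32 148.78 142.92] [-0.3 -0.5 -1.9] [ 0.04 -0.14  0.02] 16.44005823395506 [[-0.14   0.99   0.003]
 [ 0.99   0.14   0.002]
 [ 0.002  0.003 -1.   ]]
129 [591.20905048 147.83691694 158.35373593]
```

View pics/s2.png

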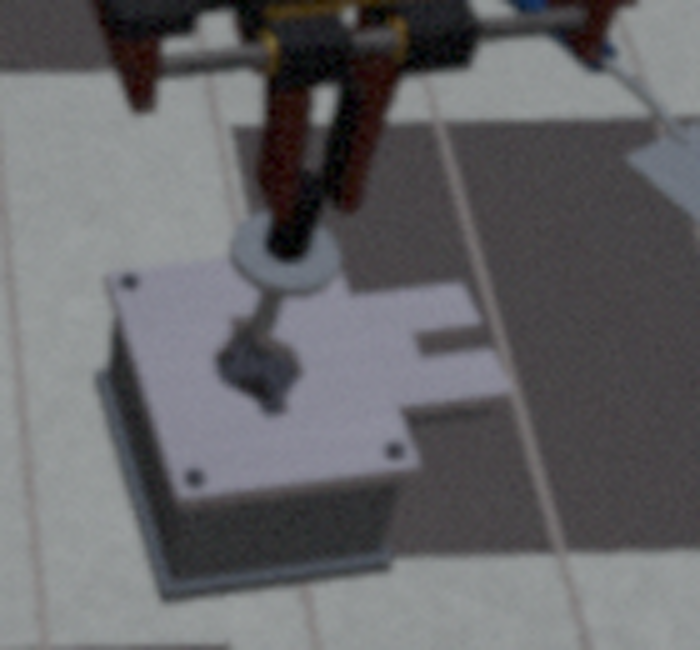

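The pin is lifted clear, but it looks tilted in the jaws: its tip leans toward −y (shaft at (260,320) in the crop). I'll measure the tilt.

Run:
```python
from h import *
for n in('scene','wrist','top'):
    d=grab(n); w=cloud(d); px=d['pixels'].astype(int)
    m=(w[...,2]>115)&(w[...,2]<150)&(np.hypot(w[...,0]-586,w[...,1]-144)<28)&(px.min(-1)>70)
    if m.sum()<10: print(n,m.sum()); continue
    k,lab,st,ce=cv2.connectedComponentsWithStats(m.astype(np.uint8)); m=lab==1+np.argmax(st[1:,4])
    P=w[m]; c=np.median(P,0); A=np.c_[P[:,:2]-c[:2],np.ones(len(P))]; s=np.linalg.lstsq(A,P[:,2],rcond=None)[0]
    r=P[:,2]-A@s; g=abs(r)<4; s=np.linalg.lstsq(A[g],P[g,2],rcond=None)[0]
    print(n,m.sum(),c.round(1),'slope deg x,y',np.degrees(np.arctan(s[:2])),P.min(0).round(1),P.max(0).round(1))
    m2=(w[...,2]>76)&(w[...,2]<112)&(np.hypot(w[...,0]-586,w[...,1]-140)<30); 
    if m2.sum()>5:
        Q=w[m2]; print('  shaft',m2.sum(),Q.mean(0).round(1)); 
        for a in(80,90,100): 
            q=Q[abs(Q[:,2]-a)<6]; print('   ',a,len(q),q.mean(0).round(1) if len(q) else '')
```

```text
scene 211 [593.1 141.7 134.7] slope deg x,y [-0.66562851 -3.99631254] [568.3 125.5 126.9] [608.8 166.3 146. ]
  shaft 35 [590.2 142.8 102.8]
    80 0 
    90 4 [589.9 141.9  94.7]
    100 24 [590.2 142.3 100.3]
wrist 2094 [575.2 143.2 135.3] slope deg x,y [ 1.67355046 -3.86404114] [563.  124.9 129.7] [594.2 166.2 147.6]
top 0
```

Call:
jog_arm(
  travel=[
    [-0.003,0.02,0],
    [-0.006,0.04,0],
    [-0.009,0.06,0],
    [-0.012,0.085,0],
    [-0.015,0.11,0],
    [-0.018,0.135,0],
    [-0.021,0.155,0],
    [-0.024,0.17,0],
    [-0.026,0.182,0],
    [-0.026,0.182,0],
  ],
  dr=[
    [0.005,0,0],
    [0.01,0.001,0],
    [0.015,0.002,0],
    [0.02,0.003,0],
    [0.025,0.004,0],
    [0.03,0.004,0],
    [0.035,0.005,0],
    [0.04,0.006,0],
    [0.044,0.006,0],
    [0.044,0.006,0],
  ],
)

```text
t: 6.5
ee_pos: [576.0, 221.8, 141.6]
orientation: [-2.024, -2.331, -0.074]
ft_force: [-0.2, -0.0, -2.0]
width: 15.7
```

Run:
```python
from h import *
o=telemetry.get_obs(); e=o['ee_pos']; print(o['t'],e.round(2),o['orientation'],o['ft_force'].round(1),o['width'])
for n in('scene','wrist'):
    d=grab(n); w=cloud(d); px=d['pixels'].astype(int)
    m=(w[...,2]>115)&(w[...,2]<150)&(np.hypot(w[...,0]-576,w[...,1]-217)<28)&(px.min(-1)>70)
    k,lab,st,ce=cv2.connectedComponentsWithStats(m.astype(np.uint8)); m=lab==1+np.argmax(st[1:,4])
    P=w[m]; c=np.median(P,0); A=np.c_[P[:,:2]-c[:2],np.ones(len(P))]; s=np.linalg.lstsq(A,P[:,2],rcond=None)[0]
    r=P[:,2]-A@s; g=abs(r)<4; s=np.linalg.lstsq(A[g],P[g,2],rcond=None)[0]
    print(n,m.sum(),c.round(1),'slope deg x,y',np.degrees(np.arctan(s[:2])),np.percentile(P,1,0).round(1),np.percentile(P,99,0).round(1))
save(d,'w3.png'); s=dict(np.load('/tmp/scene.npz')); save(s,'s3.png',(380,130,480,260),4)
a=cv2.imread('pics/w3.png'); b=cv2.imread('pics/s3.png'); b=cv2.resize(b,(308,400)); a=a[:,160:]
cv2.imwrite('pics/c3.png',np.hstack([a,b]))
```

```text
6.5 [576.   221.76 141.62] [-2.02432397 -2.3314894  -0.07424002] [-0.2 -0.  -2. ] 15.749201114225876
scene 194 [582.2 215.2 133.7] slope deg x,y [0.33222399 0.36588701] [557.  199.7 129.8] [596.  238.3 135.9]
wrist 2103 [564.5 216.4 134.8] slope deg x,y [1.11419256 0.20403022] [553.1 199.1 131.5] [579.9 238.3 138.2]
```

View pics/c3.png

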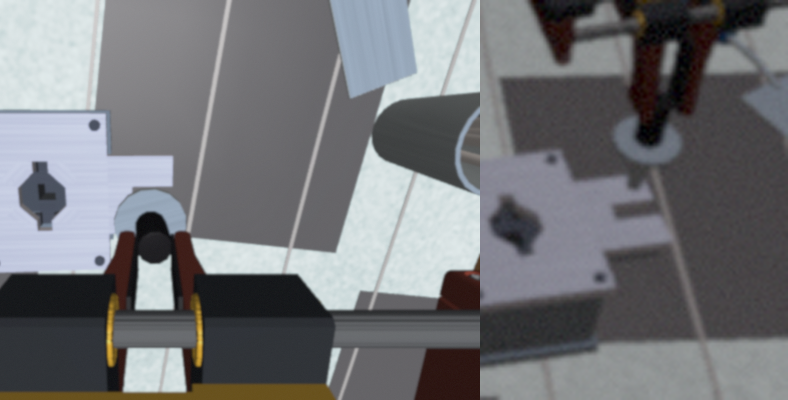

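Upright now, collar about over the notch point (±1 mm). Lowering.

Call:
jog_arm(
  travel=[
    [0.001,-0.002,-0.01],
    [0.001,-0.002,-0.03],
    [0.001,-0.002,-0.05],
    [0.001,-0.002,-0.065],
    [0.001,-0.002,-0.08],
    [0.001,-0.002,-0.095],
    [0.001,-0.002,-0.11],
    [0.001,-0.002,-0.125],
    [0.001,-0.002,-0.14],
    [0.001,-0.002,-0.14],
  ],
  dr=[
    [0,0,0],
    [0,0,0],
    [0,0,0],
    [0,0,0],
    [0,0,0],
    [0,0,0],
    [0,0,0],
    [0,0,0],
    [0,0,0],
    [0,0,0],
  ],
)

```text
t: 7.6
ee_pos: [575.9, 220.3, 84.7]
orientation: [-2.025, -2.331, -0.072]
ft_force: [0.6, 0.2, -1.0]
width: 15.7
```

Run:
```python
from h import *
o=telemetry.get_obs(); e=o['ee_pos']; print(o['t'],e.round(2),o['ft_force'].round(1),o['moment'].round(2),o['width'])
for n in('scene','wrist'):
    d=grab(n); w=cloud(d); px=d['pixels'].astype(int)
    m=(w[...,2]>73)&(w[...,2]<95)&(np.hypot(w[...,0]-576,w[...,1]-217)<26)&(px.min(-1)>70)
    k,lab,st,ce=cv2.connectedComponentsWithStats(m.astype(np.uint8)); m=lab==1+np.argmax(st[1:,4])
    P=w[m]; print(n,m.sum(),np.median(P,0).round(1),np.percentile(P,1,0).round(1),np.percentile(P,99,0).round(1))
```

```text
7.6 [575.94 220.25  84.66] [ 0.6  0.2 -1. ] [ 0.02 -0.13  0.03] 15.719328928380117
scene 184 [582.8 213.7  77. ] [557.2 198.   73.6] [595.8 237.   80.9]
wrist 2118 [564.6 215.3  78.4] [553.2 198.   75.1] [579.9 237.2  82.5]
```

Call:
jog_arm(
  travel=[
    [0,0,-0.001],
    [0,0,-0.002],
    [0,0,-0.003],
    [0,0,-0.004],
    [0,0,-0.005],
    [0,0,-0.006],
    [0,0,-0.007],
    [0,0,-0.007],
    [0,0,-0.007],
    [0,0,-0.007],
  ],
  dr=[
    [0,0,0],
    [0,0,0],
    [0,0,0],
    [0,0,0],
    [0,0,0],
    [0,0,0],
    [0,0,0],
    [0,0,0],
    [0,0,0],
    [0,0,0],
  ],
)

```text
t: 8.7
ee_pos: [576.5, 220.5, 82.7]
orientation: [-2.025, -2.331, -0.074]
ft_force: [0.8, -0.2, -0.6]
width: 15.8
```

Call:
jog_arm(
  travel=[
    [0,0,0],
    [0,0,0],
    [0,0,0],
    [0,0,0],
    [0,0,0],
    [0,0,0],
    [0,0,0],
    [0,0,0],
    [0,0,0],
    [0,0,0],
  ],
  dr=[
    [0,0,0],
    [0,0,0],
    [0,0,0],
    [0,0,0],
    [0,0,0],
    [0,0,0],
    [0,0,0],
    [0,0,0],
    [0,0,0],
    [0,0,0],
  ],
  hand=0.2,
)

```text
t: 9.7
ee_pos: [576.5, 220.4, 82.7]
orientation: [-2.025, -2.331, -0.074]
ft_force: [-0.2, -0.2, 0.8]
width: 52.3
```

Call:
jog_arm(
  travel=[
    [0,0,0.05],
    [0,0,0.12],
    [0,0,0.2],
    [0,0,0.28],
    [0,0,0.36],
    [-0.02,-0.05,0.44],
    [-0.04,-0.12,0.44],
    [-0.06,-0.2,0.44],
    [-0.085,-0.29,0.44],
    [-0.11,-0.38,0.44],
  ],
  dr=[
    [0,0,0],
    [0,0,0],
    [0,0,0],
    [-0.01,0,0],
    [-0.02,-0.003,0],
    [-0.03,-0.004,0],
    [-0.04,-0.006,0],
    [-0.044,-0.006,0.02],
    [-0.044,-0.006,0.04],
    [-0.044,-0.006,0.06],
  ],
  hand=0.3,
)

```text
t: 10.7
ee_pos: [531.9, 67.5, 258.9]
orientation: [-1.942, -2.466, 0.001]
ft_force: [0.5, -0.3, -0.0]
width: 57.1
```

Run:
```python
from h import *
o=telemetry.get_obs(); print(o['ee_pos'].round(2),o['orientation'],o['qpos'].round(3))
for n in('scene','wrist'):
    d=grab(n); w=cloud(d); px=d['pixels'].astype(int)
    m=(w[...,2]>73)&(w[...,2]<95)&(np.hypot(w[...,0]-576,w[...,1]-217)<30)
    if m.sum(): P=w[m]; print(n,m.sum(),np.median(P,0).round(1),np.percentile(P,1,0).round(1),np.percentile(P,99,0).round(1))
save(d,'w4.png'); s=dict(np.load('/tmp/scene.npz')); save(s,'s4.png',(350,140,480,260),3)
a=cv2.imread('pics/w4.png'); b=cv2.imread('pics/s4.png'); b=cv2.resize(b,(390,360)); a=cv2.resize(a,(400,250)); b=b[:250]
cv2.imwrite('pics/c4.png',np.hstack([a,b]))
```

```text
[531.95  67.49 258.88] [-1.94201420e+00 -2.46648819e+00  1.14576619e-03] [ 1.030e-01  2.240e-01  1.765e+00  1.000e-03  1.154e+00 -1.705e+00]
scene 165 [582.  214.4  74.9] [558.8 198.2  73. ] [595.9 236.3  93.8]
wrist 774 [568.3 211.8  74.5] [554.2 198.2  73. ] [592.6 237.2  94.2]
```

View pics/c4.png

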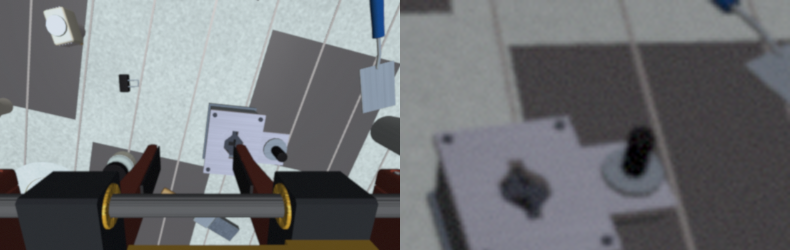

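The pin hangs in the notch, upright with its collar flat on the deck (crop at (635,165)). Now the lamp.

Call:
jog_arm(
  travel=[
    [-0.02,-0.07,0],
    [-0.04,-0.14,0],
    [-0.06,-0.21,0],
    [-0.08,-0.28,-0.02],
    [-0.1,-0.36,-0.04],
    [-0.12,-0.43,-0.06],
    [-0.14,-0.5,-0.09],
    [-0.16,-0.56,-0.12],
    [-0.18,-0.62,-0.147],
    [-0.182,-0.621,-0.147],
  ],
  dr=[
    [0,0,0.02],
    [0,0,0.04],
    [0,0,0.06],
    [0,0,0.08],
    [0,0,0.1],
    [0,0,0.12],
    [0,0,0.12],
    [0,0,0.12],
    [0,0,0.12],
    [0,0,0.12],
  ],
  hand=0.4,
)

```text
t: 11.8
ee_pos: [457.5, -184.0, 198.8]
orientation: [-1.71, -2.63, 0.004]
ft_force: [-0.4, -0.9, 0.2]
width: 61.3
```

Run:
```python
from h import *
from scipy.spatial.transform import Rotation as R
o=telemetry.get_obs(); e=o['ee_pos']; M=R.from_rotvec(o['orientation']).as_matrix(); print(o['t'],e.round(2),M.round(3)[:,0],o['qpos'].round(3))
d=grab('wrist'); w=cloud(d); z=w[...,2]; save(d,'w5.png')
m=(z>55)&(z<76)&(np.hypot(w[...,0]-459,w[...,1]+181)<50)
k,lab,st,ce=cv2.connectedComponentsWithStats(m.astype(np.uint8)); m=lab==1+np.argmax(st[1:,4])
print(m.sum(),cv2.minAreaRect(w[m][:,:2].astype(np.float32)))
t=m&(z<66); print(cv2.minAreaRect(np.array([onz(d,u,v,62)[:2] for v,u in np.argwhere(t)],np.float32)), np.median(z[t]))
```

```text
11.8 [ 457.51 -184.04  198.79] [-0.406  0.914  0.002] [-4.050e-01  2.300e-01  1.911e+00 -2.000e-03  1.005e+00 -2.393e+00]
2040 ((457.9988708496094, -182.02517700195312), (55.98322296142578, 33.96657180786133), 24.759498596191406)
((456.88995361328125, -182.57655334472656), (55.19859313964844, 33.38365173339844), 24.78545379638672) 60.880347931080884
```

View pics/w5.png

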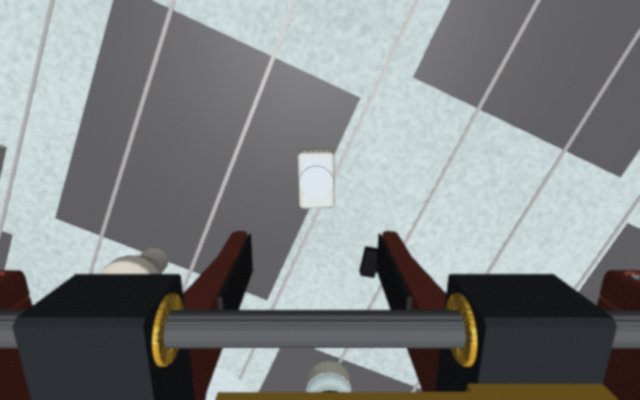

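The lamp sits between the finger planes, at (317,180). Descending in two stages, given the drift seen on the earlier descent.

Call:
jog_arm(
  travel=[
    [0.001,0.004,-0.04],
    [0.001,0.004,-0.08],
    [0.001,0.004,-0.12],
    [0.001,0.004,-0.16],
    [0.001,0.004,-0.2],
    [0.001,0.004,-0.24],
    [0.001,0.004,-0.27],
    [0.001,0.004,-0.29],
    [0.001,0.004,-0.3],
    [0.001,0.004,-0.3],
  ],
  dr=[
    [0,0,0.01],
    [0,0,0.01],
    [0,0,0.01],
    [0,0,0.01],
    [0,0,0.01],
    [0,0,0.01],
    [0,0,0.01],
    [0,0,0.01],
    [0,0,0.01],
    [0,0,0.01],
  ],
)

```text
t: 12.85
ee_pos: [458.6, -181.3, 79.4]
orientation: [-1.689, -2.644, 0.004]
ft_force: [0.1, 0.2, -0.4]
width: 61.6
```

Run:
```python
from h import *
from scipy.spatial.transform import Rotation as R
o=telemetry.get_obs(); e=o['ee_pos']; M=R.from_rotvec(o['orientation']).as_matrix(); print(o['t'],e.round(2),M.round(3))
d=grab('wrist'); w=cloud(d); z=w[...,2]
m=(z>50)&(z<66)&(np.hypot(w[...,0]-459,w[...,1]+181)<40)&(d['pixels'].min(-1)>110)
k,lab,st,ce=cv2.connectedComponentsWithStats(m.astype(np.uint8)); m=lab==1+np.argmax(st[1:,4])
X=np.array([onz(d,u,v,62)[:2] for v,u in np.argwhere(m)])
r=cv2.minAreaRect(X.astype(np.float32)); print(m.sum(),r, 'tool dx,dy',(M[:2,:2].T@(np.array(r[0])-e[:2])))
save(d,'w6.png')
```

```text
12.85 [ 458.61 -181.31   79.36] [[-0.421  0.907 -0.005]
 [ 0.907  0.421  0.   ]
 [ 0.002 -0.004 -1.   ]]
2678 ((455.9869079589844, -183.05653381347656), (55.30371856689453, 33.202850341796875), 25.154125213623047) tool dx,dy [-0.47791741 -3.11252921]
```

View pics/w6.png

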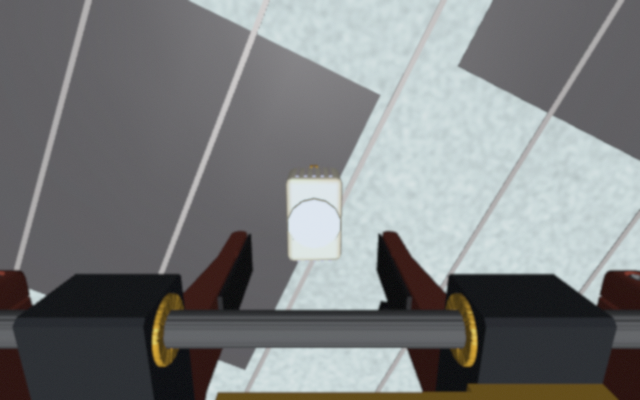

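Lamp centred between the fingers (314,218). Going down to tip height 30 mm and closing.

Call:
jog_arm(
  travel=[
    [-0.004,-0.002,-0.02],
    [-0.004,-0.002,-0.04],
    [-0.004,-0.002,-0.06],
    [-0.004,-0.002,-0.08],
    [-0.004,-0.002,-0.1],
    [-0.004,-0.002,-0.11],
    [-0.004,-0.002,-0.12],
    [-0.004,-0.002,-0.123],
    [-0.004,-0.002,-0.123],
    [-0.004,-0.002,-0.123],
  ],
  dr=[
    [0,0,0],
    [0,0,0],
    [0,0,0],
    [0,0,0],
    [0,0,0],
    [0,0,0],
    [0,0,0],
    [0,0,0],
    [0,0,0],
    [0,0,0],
  ],
)

```text
t: 13.9
ee_pos: [457.4, -182.4, 30.7]
orientation: [-1.689, -2.645, 0.003]
ft_force: [-0.6, -0.1, -0.4]
width: 61.3
```

Call:
jog_arm(
  travel=[
    [0,0,0],
    [0,0,0],
    [0,0,0],
    [0,0,0],
    [0,0,0],
    [0,0,0],
    [0,0,0],
    [0,0,0],
    [0,0,0],
    [0,0,0],
  ],
  dr=[
    [0,0,0],
    [0,0,0],
    [0,0,0],
    [0,0,0],
    [0,0,0],
    [0,0,0],
    [0,0,0],
    [0,0,0],
    [0,0,0],
    [0,0,0],
  ],
  hand=-1,
)

```text
t: 14.9
ee_pos: [457.4, -182.4, 30.8]
orientation: [-1.689, -2.645, 0.003]
ft_force: [-0.6, 1.0, 4.4]
width: 33.5
```

Call:
jog_arm(
  travel=[
    [0,0,0.02],
    [0,0,0.06],
    [0,0,0.12],
    [0,0,0.19],
    [0,0,0.26],
    [0.01,0.03,0.32],
    [0.03,0.08,0.35],
    [0.055,0.14,0.35],
    [0.08,0.21,0.35],
    [0.11,0.28,0.35],
  ],
  dr=[
    [0,0,0],
    [0,0,0],
    [0,0,0],
    [0,0,0],
    [0,0,0],
    [0,0,-0.02],
    [0,0,-0.04],
    [0,0,-0.06],
    [0,0,-0.08],
    [0,0,-0.1],
  ],
)

```text
t: 15.9
ee_pos: [501.2, -69.5, 171.2]
orientation: [-1.894, -2.502, 0.003]
ft_force: [0.4, 0.2, -2.0]
width: 33.7
```

Call:
jog_arm(
  travel=[
    [0.03,0.07,0],
    [0.06,0.15,0],
    [0.09,0.23,0],
    [0.12,0.31,0],
    [0.145,0.38,0],
    [0.17,0.44,0],
    [0.19,0.49,0],
    [0.204,0.53,0],
    [0.209,0.538,0],
    [0.209,0.538,0],
  ],
  dr=[
    [0,0,-0.02],
    [0,0,-0.04],
    [0,0,-0.06],
    [0,0,-0.08],
    [0,0,-0.092],
    [0,0,-0.092],
    [0,0,-0.092],
    [0,0,-0.092],
    [0,0,-0.092],
    [0,0,-0.092],
  ],
)

```text
t: 16.9
ee_pos: [584.7, 145.7, 171.1]
orientation: [-2.069, -2.36, 0.004]
ft_force: [0.1, -0.0, -1.2]
width: 33.5
```

```bash
cat > m.py <<'E'
from h import *
from scipy.spatial.transform import Rotation as R
def go(name=None):
    o=telemetry.get_obs(); e=o['ee_pos']; M=R.from_rotvec(o['orientation']).as_matrix(); print(o['t'],e.round(2),'yaw',np.degrees(np.arctan2(M[1,0],M[0,0])).round(2),M[:2,2].round(4),o['ft_force'].round(1),o['moment'].round(2),o['width'],o['qpos'].round(2))
    d=grab('wrist'); w=cloud(d); z=w[...,2]; zt=e[2]-30.8+62
    m=(abs(z-zt)<6)&(np.hypot(w[...,0]-e[0],w[...,1]-e[1])<40)&(d['pixels'].min(-1)>110)
    k,lab,st,ce=cv2.connectedComponentsWithStats(m.astype(np.uint8)); m=lab==1+np.argmax(st[1:,4])
    X=np.array([onz(d,u,v,zt)[:2] for v,u in np.argwhere(m)]); print('lamp',m.sum(),np.median(z[m])-zt,cv2.minAreaRect(X.astype(np.float32)))
    m=(abs(z-70)<4)&(np.hypot(w[...,0]-584,w[...,1]-144)<130); X=np.array([onz(d,u,v,70)[:2] for v,u in np.argwhere(m)])
    a=np.radians(7.6); T=np.array([[np.cos(a),np.sin(a)],[-np.sin(a),np.cos(a)]]); q=(X-[584,144.2])@T.T
    print('deck rel(584,144.2)',q.min(0).round(1),q.max(0).round(1))
    for s in(-40,-20,20,40): r=q[abs(q[:,0]-s)<1]; c=q[abs(q[:,1]-s)<1]; print(s,'y',r.min(0)[1].round(1),r.max(0)[1].round(1),'x',c.min(0)[0].round(1),c.max(0)[0].round(1))
    if name: save(d,name)
E
python3 -c "
from m import *
go('w7.png')"
```

```text
16.9 [584.65 145.73 171.1 ] yaw 97.52 [-0.004   0.0005] [ 0.1 -0.  -1.2] [ 0.06 -0.09 -0.02] 33.455057609919564 [ 0.22  0.42  1.7   0.    1.02 -1.48]
lamp 6917 -0.15206561785612394 ((583.1873168945312, 145.3286895751953), (54.22802734375, 32.915061950683594), 7.472445011138916)
deck rel(584,144.2) [-59.8 -48. ] [44.5 96.1]
-40 y -47.6 47.6 x -59.1 37.1
-20 y -47.8 95.0 x -59.1 -0.8
20 y -47.9 95.7 x -59.8 -1.6
40 y -47.1 47.5 x -59.7 37.3
```

View pics/w7.png

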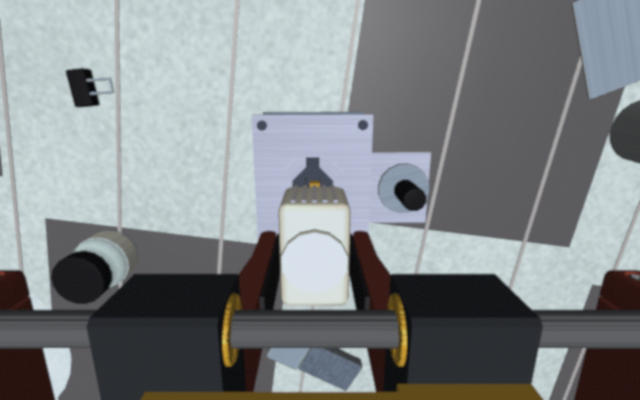

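Lamp (314,250) hangs upright in line with the mouth (312,170); the camera gives a correction of about (+1,−1) mm. Lowering to just above the deck.

Call:
jog_arm(
  travel=[
    [0.003,-0.003,-0.02],
    [0.003,-0.003,-0.04],
    [0.003,-0.003,-0.06],
    [0.003,-0.003,-0.08],
    [0.003,-0.003,-0.1],
    [0.003,-0.003,-0.12],
    [0.003,-0.003,-0.14],
    [0.003,-0.003,-0.155],
    [0.003,-0.003,-0.16],
    [0.003,-0.003,-0.16],
  ],
  dr=[
    [0,0,0.004],
    [0,0,0.004],
    [0,0,0.004],
    [0,0,0.004],
    [0,0,0.004],
    [0,0,0.004],
    [0,0,0.004],
    [0,0,0.004],
    [0,0,0.004],
    [0,0,0.004],
  ],
)

```text
t: 17.95
ee_pos: [585.5, 144.0, 106.7]
orientation: [-2.062, -2.365, 0.005]
ft_force: [0.6, 0.1, -1.3]
width: 33.7
```

```bash
python3 -c "
from m import *
go('w8.png')
d=grab('scene'); save(d,'s8.png',(360,150,450,260),5)
a=cv2.imread('pics/w8.png')[100:340,180:460]; a=cv2.resize(a,None,fx=1.25,fy=1.25); b=cv2.imread('pics/s8.png')[:300*2,:]; b=cv2.resize(b,(420,513))[:300]
cv2.imwrite('pics/c8.png',np.hstack([a,b]))"
```

```text
17.95 [585.49 143.97 106.72] yaw 97.85 [-0.0048  0.0003] [ 0.6  0.1 -1.3] [ 0.05 -0.18 -0.05] 33.71668870320689 [ 0.22  0.51  1.74  0.    0.9  -1.49]
lamp 6906 -0.09575669136592069 ((584.0439453125, 143.5889892578125), (54.212493896484375, 32.91961669921875), 7.8051533699035645)
deck rel(584,144.2) [-59.7 -48.1] [59.7 96.6]
-40 y -47.9 47.3 x -59.3 25.0
-20 y -47.7 95.5 x -59.4 -10.6
20 y -47.6 80.6 x -59.6 -8.8Traceback (most recent call last):
  File "<string>", line 3, in <module>
    go('w8.png')
    ~~^^^^^^^^^^
  File "m.py", line 12, in go
    for s in(-40,-20,20,40): r=q[abs(q[:,0]-s)<1]; c=q[abs(q[:,1]-s)<1]; print(s,'y',r.min(0)[1].round(1),r.max(0)[1].round(1),'x',c.min(0)[0].round(1),c.max(0)[0].round(1))
                                                                                     ~~~~~^^^
    return umr_minimum(a, axis, None, out, keepdims, initial, where)
ValueError: zero-size array to reduction operation minimum which has no identity
```

The lamp is within about 0.6 mm of the mouth axis, yaw within 0.5°. Entering the mouth slowly, watching the force.

Call:
jog_arm(
  travel=[
    [0.001,0.001,-0.004],
    [0.001,0.001,-0.008],
    [0.001,0.001,-0.012],
    [0.001,0.001,-0.016],
    [0.001,0.001,-0.02],
    [0.001,0.001,-0.024],
    [0.001,0.001,-0.028],
    [0.001,0.001,-0.032],
    [0.001,0.001,-0.036],
    [0.001,0.001,-0.036],
  ],
  dr=[
    [0,0,0],
    [0,0,0],
    [0,0,0],
    [0,0,0],
    [0,0,0],
    [0,0,0],
    [0,0,0],
    [0,0,0],
    [0,0,0],
    [0,0,0],
  ],
)

```text
t: 19.0
ee_pos: [586.0, 144.4, 92.4]
orientation: [-2.062, -2.366, 0.004]
ft_force: [-1.0, 0.8, -2.2]
width: 33.9
```

Call:
jog_arm(
  travel=[
    [0,0,-0.005],
    [0,0,-0.01],
    [0,0,-0.015],
    [0,0,-0.02],
    [0,0,-0.024],
    [0,0,-0.028],
    [0,0,-0.032],
    [0,0,-0.035],
    [0,0,-0.038],
    [0,0,-0.038],
  ],
  dr=[
    [0,0,0],
    [0,0,0],
    [0,0,0],
    [0,0,0],
    [0,0,0],
    [0,0,0],
    [0,0,0],
    [0,0,0],
    [0,0,0],
    [0,0,0],
  ],
)

```text
t: 20.0
ee_pos: [586.5, 144.4, 78.0]
orientation: [-2.062, -2.366, 0.003]
ft_force: [-1.2, -1.0, 7.5]
width: 33.4
```

```bash
sed -i 's/    for s in(-40/    for s in():#/' m.py; python3 -c "
from m import *
go('w8.png')
d=grab('scene'); save(d,'s8.png',(350,130,450,255),4)
a=cv2.imread('pics/w8.png')[100:300,180:460]; a=cv2.resize(a,(420,300)); b=cv2.imread('pics/s8.png'); b=cv2.resize(b,(380,475))[60:360]
cv2.imwrite('pics/c8.png',np.hstack([a,b]))"
```

```text
Traceback (most recent call last):
  File "m.py", line 13
    if name: save(d,name)
    ^^
IndentationError: expected an indented block after 'for' statement on line 12
```

Call:
jog_arm(
  travel=[
    [0,0,-0.003],
    [0,0,-0.005],
    [0,0,-0.005],
    [0,0,-0.005],
    [0,-0.001,-0.005],
    [0,-0.001,-0.005],
    [0,-0.001,-0.005],
    [0,-0.0014,-0.005],
    [0,-0.0014,-0.005],
    [0,-0.0014,-0.005],
  ],
  dr=[
    [0,0,0],
    [0,0,0],
    [0,0,-0.06],
    [0,0,-0.13],
    [0,0,-0.2],
    [0,0,-0.27],
    [0,0,-0.34],
    [0,0,-0.41],
    [0,0,-0.47],
    [0,0,-0.5],
  ],
)

```text
t: 21.0
ee_pos: [586.4, 144.5, 77.0]
orientation: [-2.812, -1.392, 0.001]
ft_force: [-4.1, 2.5, 9.6]
width: 33.2
```

```bash
sed -i '/for s in():/d' m.py; python3 -c "
from m import *
go('w8.png')
d=dict(np.load('/tmp/wrist.npz')); w=cloud(d); z=w[...,2]
m=(abs(z-70)<4)&(np.hypot(w[...,0]-584,w[...,1]-144)<130); X=np.array([onz(d,u,v,70)[:2] for v,u in np.argwhere(m)])
a=np.radians(7.8); T=np.array([[np.cos(a),np.sin(a)],[-np.sin(a),np.cos(a)]]); q=(X-[584,144.2])@T.T
for s in(-50,-35,35,50):
    r=q[abs(q[:,0]-s)<1]; c=q[abs(q[:,1]-s)<1]
    if len(r): print(s,'y',r[:,1].min().round(1),r[:,1].max().round(1))
    if len(c): print(s,'x',c[:,0].min().round(1),c[:,0].max().round(1))
d=grab('scene'); save(d,'s8.png',(350,130,450,255),4)
a=cv2.imread('pics/w8.png')[100:300,180:460]; a=cv2.resize(a,(420,300)); b=cv2.imread('pics/s8.png'); b=cv2.resize(b,(380,475))[60:360]
cv2.imwrite('pics/c8.png',np.hstack([a,b]))"
```

```text
21.0 [586.39 144.52  76.99] yaw 52.69 [-0.0021  0.0034] [-4.1  2.5  9.6] [0.17 0.81 0.18] 33.18734854551145 [ 0.22  0.55  1.75  0.01  0.84 -0.7 ]
lamp 6792 -0.10048742958939272 ((585.3087158203125, 145.440185546875), (33.023529052734375, 54.25133514404297), 52.74516677856445)
deck rel(584,144.2) [-59.4 -47.8] [60.1 95.8]
-50 y -47.3 47.8
-35 y -47.7 47.6
-35 x -59.2 41.7
35 y -41.5 47.7
35 x -59.3 60.0
50 y -26.8 47.9
50 x -29.6 30.0
```

View pics/c8.png

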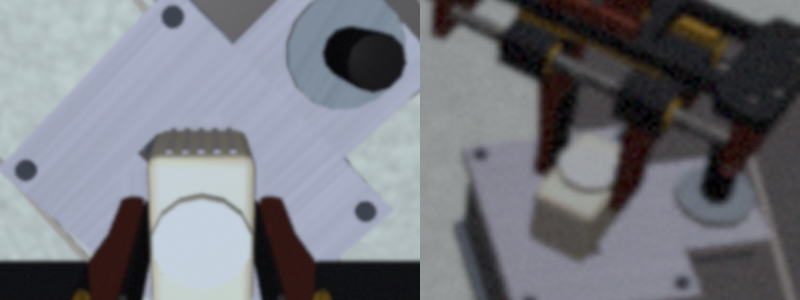

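Lamp turned 45° and still upright in the mouth; the lens is at (203,235) in the left crop and the pin is undisturbed. The deck estimate didn't shift with the tool's yaw, so the lamp's 1–1.5 mm offset from the TCP is real. I'll compensate for it while finishing the twist.

Call:
jog_arm(
  travel=[
    [-0.002,-0.002,-0.005],
    [-0.003,-0.003,-0.005],
    [-0.003,-0.003,-0.005],
    [-0.004,-0.003,-0.005],
    [-0.004,-0.004,-0.005],
    [-0.005,-0.004,-0.005],
    [-0.005,-0.004,-0.005],
    [-0.005,-0.004,-0.005],
    [-0.005,-0.004,-0.005],
    [-0.005,-0.004,-0.005],
  ],
  dr=[
    [0,0,-0.05],
    [0,0,-0.11],
    [0,0,-0.17],
    [0,0,-0.23],
    [0,0,-0.3],
    [0,0,-0.37],
    [0,0,-0.44],
    [0,0,-0.5],
    [0,0,-0.54],
    [0,0,-0.55],
  ],
)

```text
t: 22.1
ee_pos: [585.1, 142.9, 76.7]
orientation: [-3.136, -0.088, -0.004]
ft_force: [-3.2, -1.5, 15.4]
width: 33.4
```

```bash
python3 -c "
from m import *
go('w9.png')"
```

```text
22.1 [585.08 142.95  76.75] yaw 3.22 [0.0027 0.004 ] [-3.2 -1.5 15.4] [-0.26  0.86  0.29] 33.39986427389217 [0.22 0.55 1.76 0.   0.83 0.16]
lamp 6786 -0.06607562760218855 ((585.4559936523438, 144.40245056152344), (32.97361373901367, 54.58083724975586), 3.7418928146362305)
deck rel(584,144.2) [-59.  -47.7] [60.5 95.7]
```

Call:
jog_arm(
  travel=[
    [-0.003,0,-0.0045],
    [-0.003,0,-0.0045],
    [-0.003,0,-0.0045],
    [-0.003,0,-0.0045],
    [-0.003,0,-0.0045],
    [-0.003,0,-0.0045],
    [-0.003,0,-0.0045],
    [-0.003,0,-0.0045],
    [-0.003,0,-0.0045],
    [-0.003,0,-0.0045],
  ],
  dr=[
    [0,0,-0.005],
    [0,0,-0.01],
    [0,0,-0.015],
    [0,0,-0.017],
    [0,0,-0.017],
    [0,0,-0.017],
    [0,0,-0.017],
    [0,0,-0.017],
    [0,0,-0.017],
    [0,0,-0.017],
  ],
)

```text
t: 23.15
ee_pos: [584.7, 142.9, 76.8]
orientation: [-3.137, -0.048, -0.007]
ft_force: [-3.4, -2.3, 16.1]
width: 33.5
```

```bash
python3 -c "
from m import *
go('w9.png')
d=grab('scene'); save(d,'s9.png',(350,130,450,255),4)
w=cloud(d); m=(w[...,2]>73)&(w[...,2]<85)&(np.hypot(w[...,0]-580,w[...,1]-217)<30); print('collar',np.percentile(w[m],[1,99],0).round(1))
a=cv2.imread('pics/w9.png')[100:300,180:460]; a=cv2.resize(a,(420,300)); b=cv2.imread('pics/s9.png'); b=cv2.resize(b,(380,475))[60:360]
cv2.imwrite('pics/c9.png',np.hstack([a,b]))"
```

```text
23.15 [584.73 142.93  76.78] yaw 1.77 [0.0046 0.0038] [-3.4 -2.3 16.1] [-0.38  0.81  0.36] 33.540727485866114 [0.22 0.55 1.76 0.   0.83 0.19]
lamp 6778 -0.10067775248842281 ((585.1072998046875, 144.4043731689453), (32.968929290771484, 54.537105560302734), 2.390256881713867)
deck rel(584,144.2) [-59.1 -47.7] [60.6 95.7]
collar [[567.5 199.2  73. ]
 [594.1 237.1  83.8]]
```

```bash
python3 -c "
from h import *
ticket.close_job(); o=telemetry.get_obs(); print(o['t'],o['ee_pos'],o['ft_force'],o['width'])"
```

```text
the job is handed in; nothing more can be done
the job is handed in; nothing more can be done
```

I drew the pin and parked it in the notch. Then I plugged in the flat-sided lamp, pressed it flush, twisted it clockwise and handed the job in at about 23 s, still gripping it.

**Last checks**
- **Press:** the TCP is at z = 76.8 mm, against 76.8 expected when flush. The upward force is about 16 N, more than the spring's 12 N, so the body is resting on the deck.
- **Turn:** the lamp is turned about 95°, and the resisting torque rose from 0.29 to 0.36 N m over the last 1.5°. That fits the carrier being at its stop (about 1.55 rad).
- **Pin:** an earlier view showed it upright in the notch with its collar flat on the deck. The last depth reading still has the collar in the same place.
- **Round lamp, jar and clip:** I kept the moves clear of them, but did not measure them again at the end.

**What went wrong or disagreed**
- **Pin grip:** the first grip was a few mm off-centre and the pin came out tilted about 4°. I straightened it by tilting the tool before lowering it.
- **Cameras:** the scene camera read x about 5 mm higher than the top and wrist cameras. I relied on the wrist camera.
- **Lamp position:** the lamp sits about 0.7 mm off the mouth's axis in x, within the 2 mm play, with a side force of about 3–4 N.
- **Final picture:** the viewer's 12-picture limit was reached, so the end state rests on the numbers above.

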